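# Hook open the sterile-store hatch

## Task

The high blue hatch of the dish store has to come down without being touched by hand: take the orange-handled hook pole from its white rest, put its hook down into the brass eye of the blue hatch and swing the hatch down until it lies fully open. Then lay the hook pole back in its own rest, hook hanging down as it was, and let go. Leave the grey hatch shut, and do not touch either hatch with the gripper or arm.

Things in the scene. Friction and masses are not known exactly. Their poses are not given: they have to be found in the camera images.
- pole_grip (a point): Centre of the hook pole's orange handle, 75 long x 20 wide x 28 high mm; grip it from above across the 20 mm. Loose, about 160 g. x along the pole to the hook, z up as it lies in its rest. A 12 mm square bar runs from 100 mm behind to 150 mm ahead of this point and ends in an 8 mm thick dark pin pointing down (-z). The pole with a black handle has no hook.
- pole_tip (a point): Lower end of the hook pin: 150 mm ahead (x) and 50 mm below (-z) pole_grip; same axes.
- rest_seat (a point): Place of pole_grip when the hook pole lies in its own white rest (fixed), 76 mm above the bench; x along the rest to the hook end, z up. Saddles 16 mm thick, centred 70 mm behind and 75 mm ahead, carry the bar on floors 70 mm up, between cheeks 40 mm apart and 88 mm high; the handle hangs free between the saddles. A twin rest holds the black pole; either may be left or right.
- blue_eye (a point): Centre of the blue hatch's brass eye: a flat loop of 6 mm bar on its face, about 293 mm above the bench, opening 36 (x) x 40 (y) mm, level when shut. Axes turn with the hatch: shut, x points into the cabinet, z up. Hinge line along y, 30 mm in +x and 108 mm in -z from here. Hatch 168 wide, 12 thick, top edge 3 mm above the eye, cabinet roof 10 mm. Its grey twin may be left or right.
- blue_hatch (a joint): Angle of the blue hatch: 0 shut (upright), grows as its top swings out from the cabinet, towards the robot, and down; 1.5 rad fully open, nearly level. May start slightly ajar. Takes about 1 N at the eye. Stays where left below about 0.2 rad; from about 0.5 rad it sinks the rest of the way by itself in 2 to 3 s if nothing is in its way. Eye and pin are polished; ease off the pull before lifting the hook out.
- grey_hatch (a joint): Angle of the grey hatch, on a cabinet of the same shape; 0 shut, 1.5 rad open. Starts shut, to be left shut.

How it is judged:
On the way, in this order (a step that is already met when the one before it is completed fails the run):
1. the hook pin is down inside the eye of the blue hatch while the hatch is still up (horizontal distance between pole_tip and blue_eye below 0.023 m and z of pole_tip in the frame of blue_eye between -0.05 and -0.004 m and value of joint blue_hatch below 0.4 rad), for 0.1 s.
2. the hook pulls the blue hatch down past the point where it sinks by itself (value of joint blue_hatch above 0.5 rad and distance between pole_tip and blue_eye below 0.06 m), for 0.02 s.
At the end, for the whole second after the job is handed in: Blue hatch above 1.35 of 1.5 rad, grey hatch below 0.15 rad; the released hook pole lies in its own rest: handle centre within 35 mm of the seat horizontally and 12 mm in height, along the rest within 14 degrees, hook hanging down within 14 degrees (value of joint blue_hatch above 1.35 rad and value of joint grey_hatch below 0.15 rad and horizontal distance between pole_grip and rest_seat below 0.035 m and z of pole_grip in the frame of rest_seat between -0.012 and 0.012 m and angle between the x axis of pole_grip and the x axis of rest_seat, either way round below 0.25 rad and angle between pole_grip's own z axis and vertical below 0.25 rad); the robot touches nothing.
It fails at once if the gripper or arm touches the blue or the grey hatch (contact force between any of the fingers, the arm and blue_hatch above 1 N or contact force between any of the fingers, the arm and grey_hatch above 1 N).
It fails at once if the grey hatch is opened (value of joint grey_hatch above 0.4 rad).
It also fails if it takes over 56 s, if anything falls off the work surface, if the arm or the gripper's body presses on something with over 40 N, if the wrist force passes 120 N, or if a joint passes its speed limit or range.

## Robot

A 6-joint arm with a two-finger parallel gripper is mounted at the origin on the work surface. World frame = base frame: x ahead of the robot, y to its left, z up, the work surface at z = 0. Lengths are in m, angles in rad, forces in N, time in s.
With the tool pointing down it reaches from about 0.35 to 0.775 m from the base axis. Payload 7.3 kg.
Tool frame: the origin (TCP) lies midway between the tips of the shut fingers; the grasp point (between the pads) lies 19 mm behind it; x points along the fingers, z is the direction in which the jaws open and shut, and the axes are right-handed (so a half turn about x gives the same grasp; the last joint's range is limited). The gripper opens to 92 mm and grips with 3 to 60 N. Pads are 19 mm wide; open, the fingers measure 130 mm over their backs; the gripper's body (75 mm by 190 mm) begins 47 mm behind the grasp point.
Start: joints at [-1.496, 0.342, 1.524, -0, 1.275, -0.146], TCP at [0.115, -0.512, 0.227] pointing down, gripper open.
Joint ranges: [-2.53, 2.53], [-0.77, 2.02], [0.04, 2.7], [-1, 4.14], [0.28, 2.66], [-3.11, 3.11]. Speed limits (rad/s): [2.57, 2.57, 3.14, 3.14, 3.14, 3.14].

## Interface

Orientations are given as [roll, pitch, yaw] about the fixed x, y, z axes, in that order (R = Rz(yaw) Ry(pitch) Rx(roll)).
In Python, from cell import observe, cams, robot gives the robot as it stands.
- The arm moves only by the tool jog_arm, never from a script. Its argument "plan" is one flat list of numbers, 7 for each row, row after row: the turn, a rotation vector about the tool's x, y, z in degrees, then the shift along the tool's x, y, z in cm, then the opening, from -1 (shut) to 1 (fully open). In form: [ax, ay, az, x, y, z, jaw, ax, ay, az, x, y, z, jaw, ...]. A call has 1 to 10 rows; each row is the pose to reach, as a shift and turn from the pose commanded when the call began, along the tool's axes at that moment; what a row does not reach only later rows make up. A row lasts 1/10 s, in which the tool goes at most 50 mm and 8.59 degrees, less where a joint would pass 70% of its speed; a pose out of reach is approached as far as the arm can. A call with a gripper value outside its range is refused whole. The fingers move at their own pace and stop on an object; "newtons" is the grip in N (left out, the last holds). Time passes only in rows, so rows that repeat a pose let the fingers close. It gives the time, the measured TCP pose, the force and the opening at its end, in the units of the state.
- observe(): the state, without advancing time (a new reading comes with each control period).
- cams.read_camera(name): name is "side" or "top"; returns a dict with "image" (384x512x3 uint8, red, green, blue), "fov_y" (degrees; the focal length in pixels is half the picture's height over the tangent of half this angle, whatever the lens; pixels are square), "cx", "cy" (the principal point, pixels), "T" (4x4, takes a point from camera to world coordinates). Camera axes: x right, y down, z forward; pixel columns grow to the right and rows downward; lengths in m; the calibration is good to about 2 mm. A picture is of the moment at which its call begins. There is no depth.
- robot.hand_in(): hands the job in, once; it reports no verdict.
The state is a dict: "time": time; "qpos": joint angles; "qvel": joint speeds; "joint_efforts": joint torques, N m; "tool_pos": TCP position; "tool_rot": TCP orientation; "contact_force": force on the tool from outside, world axes, zero at the start; "torque": the same for the moment, N m; "opening": finger opening in m.
Only numpy, scipy, OpenCV 4.12 (cv2) and the standard library are available. Lean on these libraries where they do the work, as an engineer would, in place of code of your own. Each camera call takes 0.05 s, during which the arm holds its last target.

## Working session

There is one attempt and no reset: what is moved stays moved. The work goes in short steps, Python scripts to look and compute and a tool call to move; the robot and the scene stay as the last step left them, time stands still between calls to the robot, and variables do not carry over. Pictures are saved under pics/ and viewed, and the job is handed in when it is done.

Besides the shell and the picture viewer there is one more tool, called after "Call:" as name(argument=value, ...) on one line, values as JSON. jog_arm: Moves the arm, as the interface text tells. Its arguments: {"type":"object","properties":{"plan":{"type":"array"},"newtons":{"type":"number"}},"required":["plan"]}

```bash
ls; mkdir -p pics
python3 - <<'E'
from cell import observe,cams,robot
import cv2,numpy as np
print(observe())
for n in("side","top"):
    c=cams.read_camera(n); cv2.imwrite(f"pics/{n}0.png",c["image"][:,:,::-1]); print(n,c["fov_y"],c["cx"],c["cy"],np.round(c["T"],4).tolist())
    np.savez(f"{n}0.npz",**c)
E
```

```text
pics
{'time': 0.0, 'qpos': array([-1.49599729e+00,  3.42717616e-01,  1.52503348e+00, -3.44538774e-05,
        1.27538458e+00, -1.45991257e-01]), 'qvel': array([ 7.88030887e-04,  1.05339906e-03,  1.05944744e-03, -1.31514664e-04,
       -2.52818280e-03,  4.10199583e-05]), 'joint_efforts': array([-9.84908656e-04, -4.31253433e+01, -2.44217438e+01,  7.17267604e-02,
        5.61611226e-02, -1.26714103e-04]), 'tool_pos': array([ 0.11496013, -0.51183623,  0.22604187]), 'tool_rot': array([3.01694971, 1.56925295, 1.66695373]), 'contact_force': array([0.20405451, 0.51259367, 0.22093844]), 'torque': array([0.02411568, 0.0036671 , 0.01122245]), 'opening': 0.09195015500440344}
side 47.9407814707819 245.37677687818757 188.68733476962063 [[0.9854, -0.0895, 0.1448, 0.4016], [-0.17, -0.5629, 0.8088, -0.9896], [0.0091, -0.8217, -0.5699, 0.8615], [0.0, 0.0, 0.0, 1.0]]
top 44.26518212981593 251.78902012283564 193.73249112336413 [[-0.0094, -0.9979, 0.0636, 0.4578], [-1.0, 0.0093, -0.0025, -0.0268], [0.0019, -0.0636, -0.998, 1.4817], [0.0, 0.0, 0.0, 1.0]]
```

View pics/side0.png

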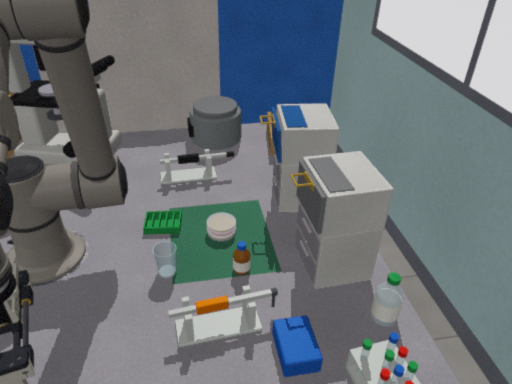

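View pics/top0.png

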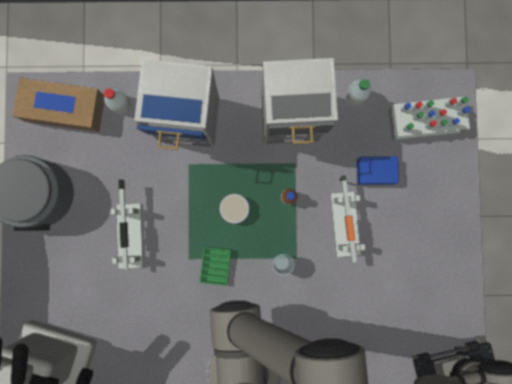

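Run:
```python
import cv2,numpy as np
t=cv2.imread("pics/top0.png");s=cv2.imread("pics/side0.png")
a=cv2.resize(t[120:160,130:220],None,fx=8,fy=8,interpolation=cv2.INTER_CUBIC)
b=cv2.resize(t[170:270,320:380],None,fx=6,fy=6,interpolation=cv2.INTER_CUBIC)[:600]
cv2.imwrite("pics/t_eye.png",a);cv2.imwrite("pics/t_pole.png",b)
cv2.imwrite("pics/s_eye.png",cv2.resize(s[100:200,250:350],None,fx=6,fy=6,interpolation=cv2.INTER_CUBIC))
cv2.imwrite("pics/s_pole.png",cv2.resize(s[275:355,165:295],None,fx=6,fy=6,interpolation=cv2.INTER_CUBIC))
```

```text
(no output)
```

View pics/t_eye.png

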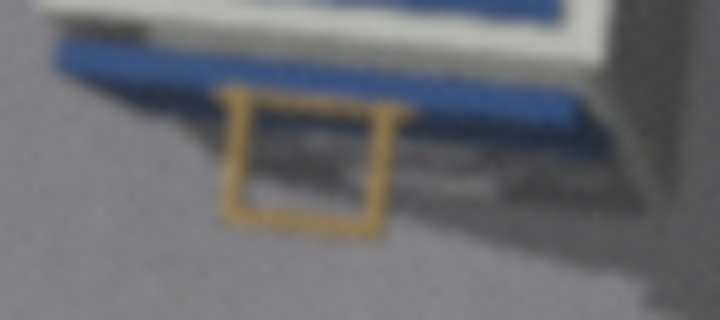

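View pics/t_pole.png

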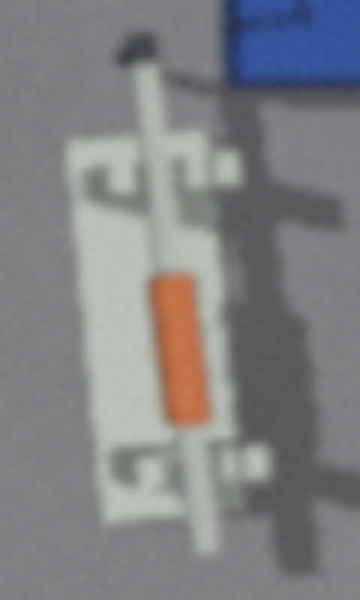

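View pics/s_eye.png

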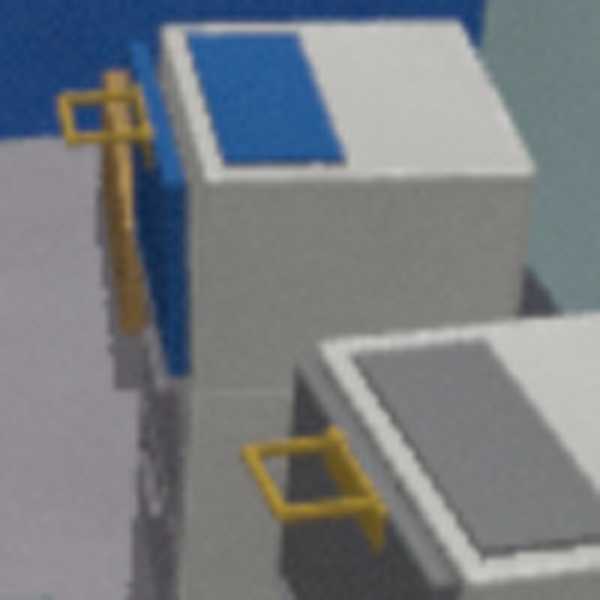

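View pics/s_pole.png

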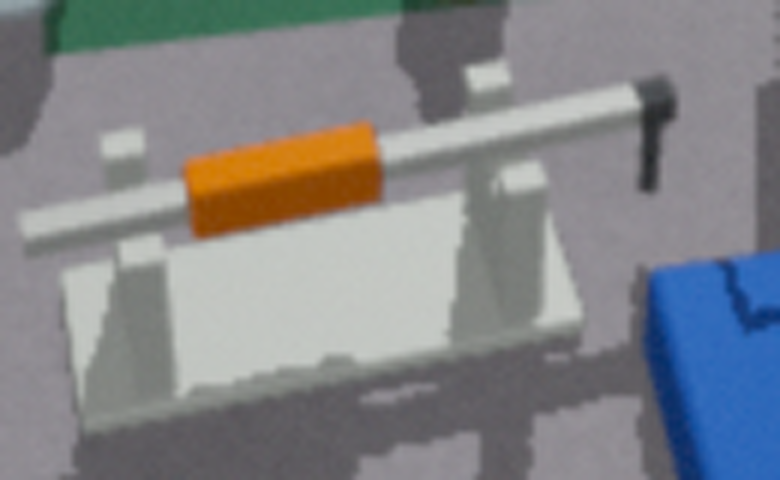

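```bash
cat > h.py <<'E'
import numpy as np,cv2
def cam(n):
    c=np.load(n) if isinstance(n,str) else n
    f=c["image"].shape[0]/2/np.tan(np.radians(float(c["fov_y"]))/2)
    return f,float(c["cx"]),float(c["cy"]),np.array(c["T"])
def ray(n,u,v):
    f,cx,cy,T=cam(n); d=T[:3,:3]@np.array([(u-cx)/f,(v-cy)/f,1]); return T[:3,3],d/np.linalg.norm(d)
def plane(n,u,v,z):
    o,d=ray(n,u,v); return o+d*(z-o[2])/d[2]
def tri(n1,p1,n2,p2):
    o1,d1=ray(n1,*p1);o2,d2=ray(n2,*p2)
    s=np.linalg.lstsq(np.c_[d1,-d2],o2-o1,rcond=None)[0]
    a=o1+d1*s[0];b=o2+d2*s[1]; return (a+b)/2,np.linalg.norm(a-b)
def proj(n,P):
    f,cx,cy,T=cam(n); p=T[:3,:3].T@(np.array(P)-T[:3,3]); return p[0]/p[2]*f+cx,p[1]/p[2]*f+cy
E
python3 - <<'E'
from h import *
t,s="top0.npz","side0.npz"
T=np.array([(235,95),(385,110),(375,228),(235,212)])/8+[130,120]-.45
S=np.array([(140,93),(148,133),(75,137),(65,97)])/6+[250,100]-.4
# order: TL(left,far)= +y,cab ; 
S=np.array([(135,93),(148,133),(77,137),(65,97)])/6+[250,100]-.4
P=[]
for a,b in zip(T,S):
    p,e=tri(t,a,s,b);P.append(p);print(np.round(p,4),round(e,4))
P=np.array(P);print("c",P.mean(0), np.linalg.norm(P[0]-P[1]),np.linalg.norm(P[1]-P[2]))
im=cv2.cvtColor(np.load(t)["image"],cv2.COLOR_RGB2HSV)
for n in (t,s):
    I=np.load(n)["image"];h=cv2.cvtColor(I,cv2.COLOR_RGB2HSV)
    m=((h[...,0]<15)&(h[...,1]>150)&(h[...,2]>120)).astype(np.uint8)
    k,l,st,ce=cv2.connectedComponentsWithStats(m)
    for i in range(1,k):
        if st[i,4]>100:
            print(n,st[i],ce[i]); r=cv2.minAreaRect(cv2.findContours((l==i).astype(np.uint8),0,1)[0][0]);print(r)
            for z in(.09,.076): print(plane(n,*ce[i],z))
# bar ends and direction, top
for n,pts in((t,[((148,70)),(204,550),(137,48)]),):
    for p in pts:
        q=np.array(p)/6+[320,170]-.4; print("bar",q,plane(n,*q,.082),plane(n,*q,.076))
for p in [(175,275),(188,423),(152,278),(195,273),(168,425),(211,420)]:
    q=np.array(p)/6+[320,170]-.4; print(plane(t,*q,.09))
# hatch top edge corners
for p in [(62,45),(578,95),(62,70),(578,122)]:
    q=np.array(p)/8+[130,120]-.45; print("edge",plane(t,*q,.296))
E
```

```text
[0.6964 0.2059 0.2874] 0.0015
[0.6916 0.1578 0.2881] 0.0027
[0.6549 0.1611 0.2869] 0.0049
[0.6591 0.2057 0.2879] 0.0024
c [0.67552332 0.18262844 0.28758219] 0.04834812832497071 0.03683475800011161
top0.npz [346 217   8  23 112] [349.66071429 227.875     ]
((349.7799987792969, 227.95997619628906), (22.485998153686523, 4.949747562408447), 81.8698959350586)
[ 0.44319997 -0.31719944  0.09      ]
[ 0.44305295 -0.320121    0.076     ]
bar [344.26666667 181.26666667] [ 0.58164414 -0.30593244  0.082     ] [ 0.58217497 -0.30712908  0.076     ]
bar [353.6        261.26666667] [ 0.34492723 -0.32825851  0.082     ] [ 0.34444331 -0.32955086  0.076     ]
bar [342.43333333 177.6       ] [ 0.59265474 -0.30070973  0.082     ] [ 0.59323277 -0.30188398  0.076     ]
[ 0.47978372 -0.31539053  0.09      ]
[ 0.40736113 -0.32012887  0.09      ]
[ 0.47841803 -0.30405957  0.09      ]
[ 0.48067283 -0.32523822  0.09      ]
[ 0.40647927 -0.31031458  0.09      ]
[ 0.40871656 -0.33142466  0.09      ]
edge [0.71049087 0.25929437 0.296     ]
edge [0.69297603 0.09560816 0.296     ]
edge [0.70246859 0.25924609 0.296     ]
edge [0.68432542 0.09563124 0.296     ]
```

```bash
cat >> h.py <<'E'
from scipy.spatial.transform import Rotation as Ro
def Rt(yaw,sgn=1):
    # tool x down, jaw z across pole of given yaw
    x=np.array([0,0,-1.]); z=sgn*np.array([-np.sin(yaw),np.cos(yaw),0]); y=np.cross(z,x); return np.c_[x,y,z]
def cmd(o,p,R):
    R0=Ro.from_euler("xyz",o["tool_rot"]).as_matrix()
    rv=Ro.from_matrix(R0.T@R).as_rotvec(degrees=True); sh=R0.T@(np.array(p)-o["tool_pos"])*100
    return np.round(np.r_[rv,sh],2)
E
python3 - <<'E'
from h import *; from cell import observe
t,s="top0.npz","side0.npz"
q=np.array((282,161))/6+[165,275]-.4; print(q,plane(s,*q,.09)); print(tri(t,(349.9,228),s,q))
for p in [(20,215),(635,92)]:
    qq=np.array(p)/6+[165,275]-.4; print("barend top/back edge",plane(s,*qq,.082))
for p in [(657,80),(648,190)]:
    qq=np.array(p)/6+[165,275]-.4; print("hook",plane(s,*qq,.076),plane(s,*qq,.026))
o=observe();print(Ro.from_euler("xyz",o["tool_rot"]).as_matrix().round(3))
for sg in(1,-1): print(cmd(o,[.4435,-.319,.16],Rt(.09,sg)))
E
```

```text
[211.6        301.43333333] [ 0.44527172 -0.32623806  0.09      ]
(array([ 0.44422373, -0.31958551,  0.08236854]), np.float64(0.00296447505761233))
barend top/back edge [ 0.34622489 -0.32912325  0.082     ]
barend top/back edge [ 0.58682433 -0.30737398  0.082     ]
hook [ 0.59830338 -0.29739532  0.076     ] [ 0.61082149 -0.25332954  0.026     ]
hook [ 0.58249257 -0.35095676  0.076     ] [ 0.59400423 -0.31030047  0.026     ]
[[-0.     0.976  0.219]
 [ 0.001  0.219 -0.976]
 [-1.     0.    -0.001]]
[-1.7251e+02  1.0000e-02 -1.2000e-01  6.6300e+00  3.6280e+01 -1.1620e+01]
[ 7.490e+00 -8.000e-02 -1.000e-02  6.630e+00  3.628e+01 -1.162e+01]
```

Call:
jog_arm(plan=[7.5,0,0,6.6,36.3,-11.6,1,7.5,0,0,6.6,36.3,-11.6,1,7.5,0,0,6.6,36.3,-11.6,1,7.5,0,0,6.6,36.3,-11.6,1,7.5,0,0,6.6,36.3,-11.6,1,7.5,0,0,6.6,36.3,-11.6,1,7.5,0,0,6.6,36.3,-11.6,1,7.5,0,0,6.6,36.3,-11.6,1,7.5,0,0,6.6,36.3,-11.6,1,7.5,0,0,6.6,36.3,-11.6,1], newtons=40)

```text
time: 1.1
tool_pos: [0.4438, -0.3189, 0.1601]
tool_rot: [-2.129, 1.569, 2.675]
contact_force: [-0.6, -0.5, 0.2]
opening: 0.0919
```

Run:
```python
from cell import observe,cams
from h import *
c=cams.read_camera("side");cv2.imwrite("pics/s1.png",cv2.resize(c["image"][180:380,120:320,::-1],None,fx=3,fy=3))
o=observe();print(o["qpos"],o["tool_pos"],Ro.from_euler("xyz",o["tool_rot"]).as_matrix().round(3));print(cmd(o,[.444,-.3195,.057],Rt(.09,-1)))
```

```text
[-7.64702251e-01  4.42187774e-01  1.56284661e+00 -5.53506390e-04
  1.13738287e+00  7.15916473e-01] [ 0.44327472 -0.31964019  0.16044222] [[-0.001  0.996  0.09 ]
 [ 0.     0.09  -0.996]
 [-1.    -0.001 -0.   ]]
[ 0.02 -0.02  0.05 10.34  0.08 -0.  ]
```

View pics/s1.png

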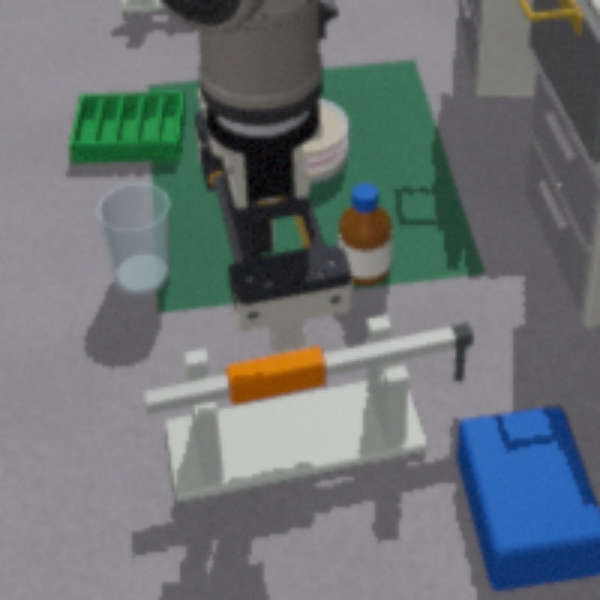

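The gripper is above the orange handle (crop ~278,375), and its jaws open across the pole. Next I go down and grip.

Call:
jog_arm(plan=[0,0,0,4,0,0,1,0,0,0,7,0,0,1,0,0,0,9,0,0,1,0,0,0,10.3,0,0,1,0,0,0,10.3,0,0,1,0,0,0,10.3,0,0,0,0,0,0,10.3,0,0,-0.4,0,0,0,10.3,0,0,-1,0,0,0,10.3,0,0,-1,0,0,0,10.3,0,0,-1], newtons=40)

```text
time: 2.15
tool_pos: [0.444, -0.3197, 0.0581]
tool_rot: [0.609, 1.57, -0.871]
contact_force: [-0.1, 0.1, -0.8]
opening: 0.0563
```

Call:
jog_arm(plan=[0,0,0,0,0,0,-1,0,0,0,0,0,0,-1,0,0,0,0,0,0,-1,0,0,0,0,0,0,-1,0,0,0,0,0,0,-1])

```text
time: 2.65
tool_pos: [0.4438, -0.3196, 0.0577]
tool_rot: [-1.739, 1.571, 3.063]
contact_force: [0.9, -0.5, -0.3]
opening: 0.0198
```

Call:
jog_arm(plan=[0,0,0,-2,0,0,-1,0,0,0,-5,0,0,-1,0,0,0,-9,0,0,-1,0,0,0,-13,0,0,-1,0,0,0,-17,0,0,-1,0,0,0,-21,0,0,-1,0,0,0,-25,0,0,-1,0,0,0,-29,0,0,-1,0,0,0,-31,0,0,-1,0,0,0,-31,0,0,-1])

```text
time: 3.65
tool_pos: [0.4444, -0.3201, 0.3706]
tool_rot: [0.711, 1.565, -0.77]
contact_force: [-0.2, 0.8, -2.4]
opening: 0.0199
```

Run:
```python
from cell import observe,cams
from h import *
c=cams.read_camera("side");cv2.imwrite("pics/s2.png",c["image"][:,:,::-1])
c=cams.read_camera("top");cv2.imwrite("pics/t2.png",c["image"][:,:,::-1])
o=observe();print(o["qpos"],o["tool_pos"],o["opening"],o["contact_force"])
E=np.array([.676,.183,.288]);yaw=-.1
for back,zz in((.08,.055),(0,.04)):
    g=E+np.array([-(.15+back)*np.cos(yaw),-(.15+back)*np.sin(yaw),0]);g[2]=.288+zz+.05-.019
    print(g,cmd(o,g,Rt(yaw,-1)))
```

```text
[-7.64232803e-01  3.20994189e-01  1.17690396e+00 -1.04087814e-04
  1.64532624e+00  7.16677497e-01] [ 0.44352315 -0.31935082  0.36643499] 0.01992417562259558 [ 0.44216971 -0.00677016 -1.9354575 ]
[0.44714904 0.20596169 0.374     ] [ 10.88  -0.06   0.07  -0.7    5.08 -52.29]
[0.52674938 0.19797501 0.359     ] [ 10.88  -0.06   0.07   0.79  12.93 -50.78]
```

View pics/s2.png

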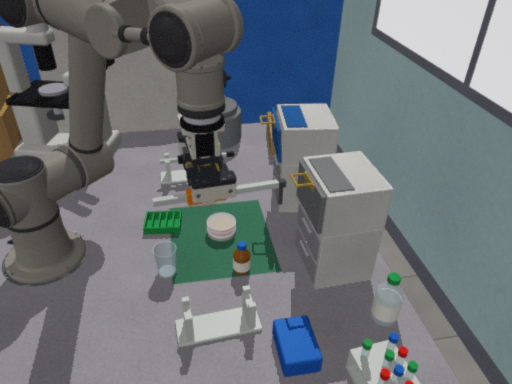

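View pics/t2.png

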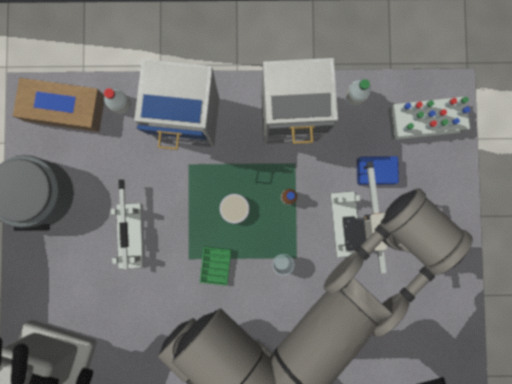

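Call:
jog_arm(plan=[1,0,0,-0.7,0,-5,-1,2,0,0,-0.7,0,-10,-1,3,0,0,-0.7,0,-15,-1,4,0,0,-0.7,0,-20,-1,5,0,0,-0.7,1,-25,-1,6,0,0,-0.7,2,-30,-1,7,0,0,-0.7,3,-35,-1,8,0,0,-0.7,3,-40,-1,9,0,0,-0.7,4,-45,-1,10,0,0,-0.7,5,-49,-1])

```text
time: 4.75
tool_pos: [0.4483, 0.1752, 0.3726]
tool_rot: [-1.272, 1.567, -2.927]
contact_force: [0.9, -0.0, -1.3]
opening: 0.0196
```

```bash
cat > q.py <<'E'
from cell import observe
from h import *
import sys
def tgt(back,up,yaw=-.1,E=np.array([.676,.183,.288])):
    g=E+np.array([-(.15+back)*np.cos(yaw),-(.15+back)*np.sin(yaw),0]);g[2]=E[2]+up+.05-.019
    return g
if __name__=="__main__":
    o=observe();print(o["time"],o["tool_pos"],o["opening"])
    for b,u in((.08,.055),(0,.04),(0,-.025)):
        g=tgt(b,u);print(g,cmd(o,g,Rt(-.1,-1)))
E
python3 q.py
```

```text
4.75 [0.44833737 0.17515899 0.37257101] 0.01959845804285104
[0.44714904 0.20596169 0.374     ] [ 0.88  0.07  0.21 -0.14 -0.38 -3.06]
[0.52674938 0.19797501 0.359     ] [ 0.88  0.07  0.21  1.33  7.63 -2.94]
[0.52674938 0.19797501 0.294     ] [ 0.88  0.07  0.21  7.83  7.65 -2.94]
```

Call:
jog_arm(plan=[0.9,0,0,0,0,-3,-1,0.9,0,0,0,3,-3,-1,0.9,0,0,0.5,6,-3,-1,0.9,0,0,1,7.6,-3,-1,0.9,0,0,1,7.6,-3,-1,0.9,0,0,1,7.6,-3,-1,0.9,0,0,1,7.6,-3,-1])

```text
time: 5.45
tool_pos: [0.527, 0.1965, 0.3644]
tool_rot: [-1.333, 1.57, -3.004]
contact_force: [-0.4, -0.5, -1.1]
opening: 0.0196
```

```bash
python3 q.py
python3 - <<'E'
from cell import observe,cams
from h import *
for n,(v0,v1,u0,u1) in (("side",(90,190,220,340)),("top",(90,230,110,250))):
    c=cams.read_camera(n);np.savez(n+"3.npz",**c)
    k=6 if n=="side" else 4
    cv2.imwrite(f"pics/{n}3.png",cv2.resize(c["image"][v0:v1,u0:u1,::-1],None,fx=k,fy=k,interpolation=cv2.INTER_CUBIC))
E
```

```text
5.45 [0.52696293 0.1964688  0.36437436] 0.019590576560343322
[0.44714904 0.20596169 0.374     ] [-0.01  0.02  0.06 -0.95 -8.04 -0.15]
[0.52674938 0.19797501 0.359     ] [-0.01  0.02  0.06  0.54 -0.04 -0.15]
[0.52674938 0.19797501 0.294     ] [-0.01  0.02  0.06  7.04 -0.03 -0.15]
```

View pics/side3.png

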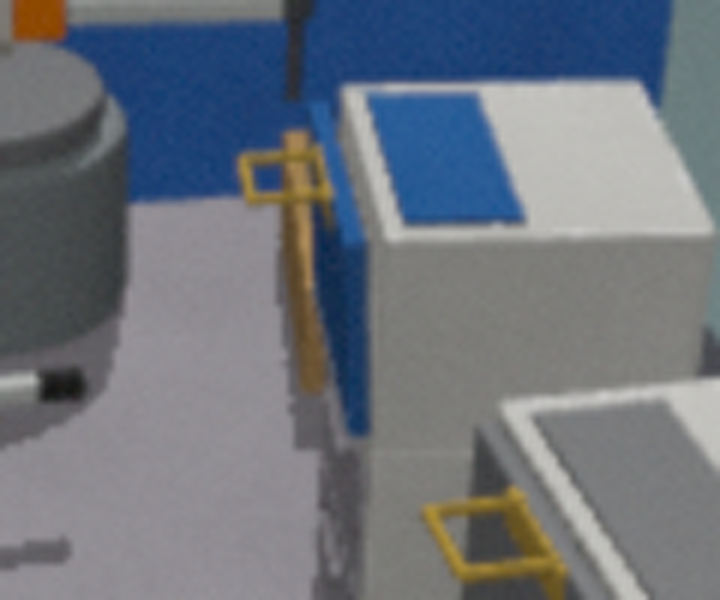

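View pics/top3.png

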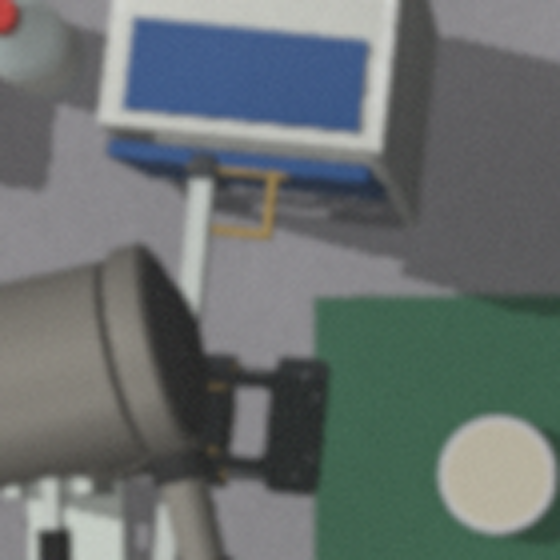

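Run:
```python
from h import *
t,s="top3.npz","side3.npz"
a=(205/4+110-.4,163/4+90-.4)
print(plane(t,*a,.395), plane(s,290/6+220-.4,100/6+90-.4,.333), proj(t,[.676,.1815,.395]),a, proj(s,[.676,.1815,.333]),(290/6+220-.4,100/6+90-.4))
b=(298/6+220-.4,5/6+90-.4)
print(tri(t,a,s,b))
```

```text
[0.67672649 0.180593   0.395     ] [0.674953   0.17254065 0.333     ] (np.float64(160.45892280448282), np.float64(130.66256531233608)) (160.85, 130.35) (np.float64(267.6390448139129), np.float64(105.01792385997192)) (267.93333333333334, 106.26666666666667)
(array([0.67994743, 0.18395835, 0.3775646 ]), np.float64(0.0005795292019213333))
```

The pin tip sits at (268,106) in the side picture. That agrees with the computed tip to 1–2 px, directly over the eye, so I lower it.

Call:
jog_arm(plan=[0,0,0,2,0,-0.1,-1,0,0,0,4,0,-0.1,-1,0,0,0,5,0,-0.1,-1,0,0,0,6,0,-0.1,-1,0,0,0,7,0,-0.1,-1,0,0,0,7,0,-0.1,-1,0,0,0,7,0,-0.1,-1])

```text
time: 6.25
tool_pos: [0.5281, 0.1974, 0.295]
tool_rot: [1.728, 1.57, 0.057]
contact_force: [0.3, -0.9, -0.8]
opening: 0.02
```

```bash
python3 q.py
python3 - <<'E'
from cell import observe,cams
from h import *
for n,(v0,v1,u0,u1) in (("side",(90,190,220,340)),("top",(90,230,110,250))):
    c=cams.read_camera(n);np.savez(n+"4.npz",**c)
    k=6 if n=="side" else 4
    cv2.imwrite(f"pics/{n}4.png",cv2.resize(c["image"][v0:v1,u0:u1,::-1],None,fx=k,fy=k,interpolation=cv2.INTER_CUBIC))
E
```

```text
6.25 [0.52809994 0.19741458 0.29502924] 0.019975968039157573
[0.44714904 0.20596169 0.374     ] [-0.02 -0.   -0.03 -7.9  -8.14 -0.04]
[0.52674938 0.19797501 0.359     ] [-0.02 -0.   -0.03 -6.4  -0.14 -0.04]
[0.52674938 0.19797501 0.294     ] [-0.02 -0.   -0.03  0.1  -0.14 -0.04]
```

View pics/side4.png

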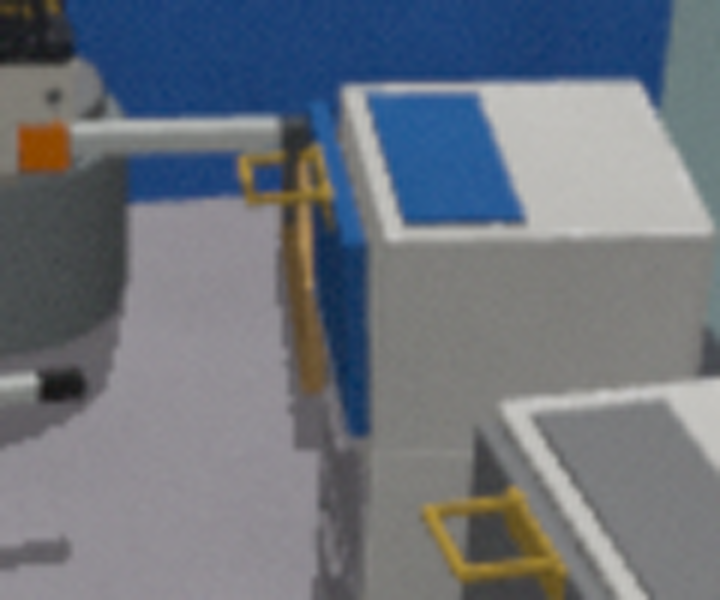

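View pics/top4.png

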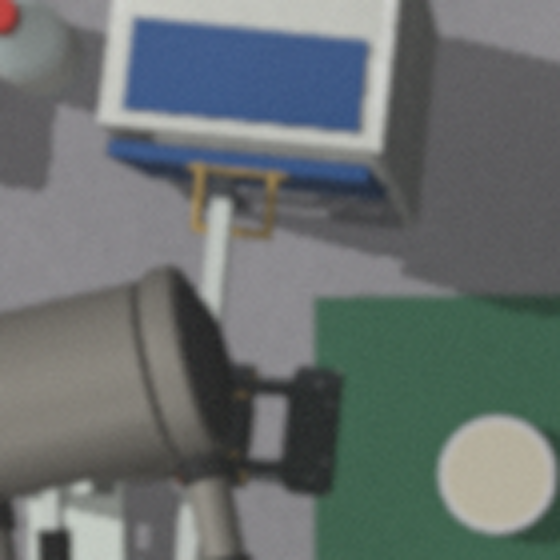

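The pin passes down through the loop (side crop ~290,200). Next I pull back and down along the hatch's arc.

Call:
jog_arm(plan=[0,0,0,0.2,-0.7,0,-1,0,0,0,0.4,-1.4,0,-1,0,0,0,0.9,-2,0,-1,0,0,0,1.4,-2.6,0,-1,0,0,0,1.9,-3.2,0,-1,0,0,0,2.3,-3.7,0,-1,0,0,0,2.8,-4.1,0,-1,0,0,0,3.1,-4.5,0,-1,0,0,0,3.4,-4.8,0,-1,0,0,0,3.4,-4.8,0,-1])

```text
time: 7.35
tool_pos: [0.4797, 0.2022, 0.2603]
tool_rot: [-1.144, 1.57, -2.814]
contact_force: [-0.4, -0.4, -1.6]
opening: 0.0194
```

```bash
python3 q.py
python3 - <<'E'
from cell import observe,cams
from h import *
for n,(v0,v1,u0,u1) in (("side",(90,190,220,340)),("top",(90,230,110,250))):
    c=cams.read_camera(n);np.savez(n+"5.npz",**c)
    k=6 if n=="side" else 4
    cv2.imwrite(f"pics/{n}5.png",cv2.resize(c["image"][v0:v1,u0:u1,::-1],None,fx=k,fy=k,interpolation=cv2.INTER_CUBIC))
E
```

```text
7.35 [0.47969915 0.20223413 0.26030776] 0.019439697571598264
[0.44714904 0.20596169 0.374     ] [-1.000e-02  2.000e-02  4.000e-02 -1.137e+01 -3.280e+00 -4.000e-02]
[0.52674938 0.19797501 0.359     ] [-0.01  0.02  0.04 -9.87  4.72 -0.04]
[0.52674938 0.19797501 0.294     ] [-0.01  0.02  0.04 -3.37  4.72 -0.05]
```

View pics/side5.png

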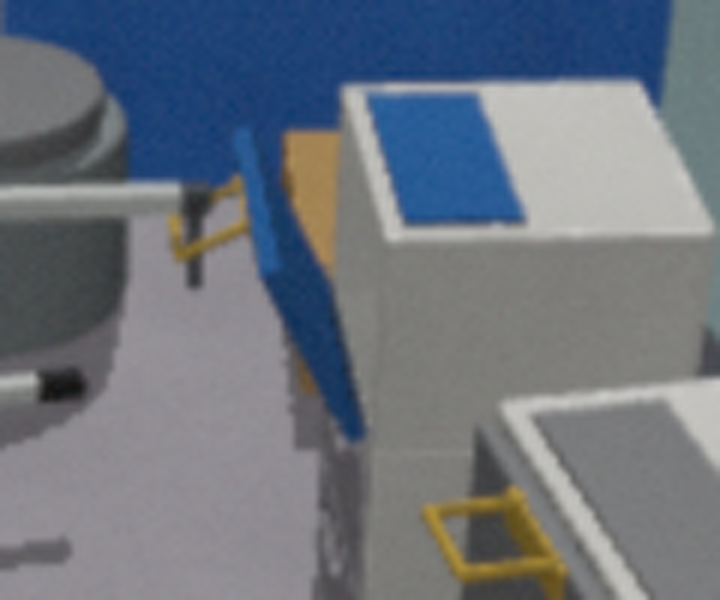

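View pics/top5.png

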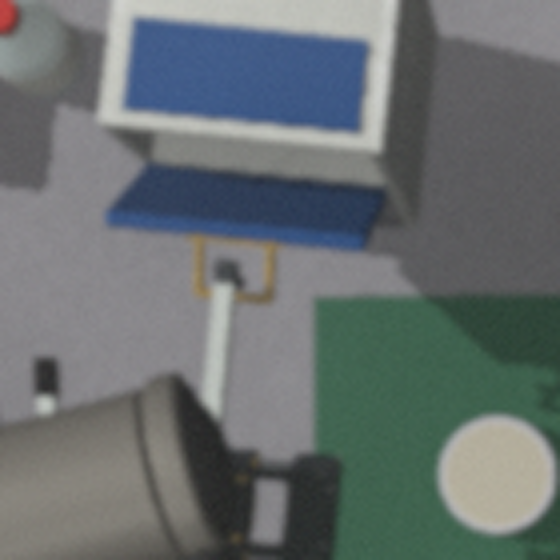

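The hatch is at about 0.5 rad with the pin still in the loop (side crop 195,250). I pull a bit further.

Call:
jog_arm(plan=[0,0,0,0.6,-0.4,0,-1,0,0,0,1.2,-0.8,0,-1,0,0,0,1.8,-1.2,0,-1,0,0,0,2.2,-1.4,0,-1,0,0,0,2.2,-1.4,0,-1])

```text
time: 7.95
tool_pos: [0.4655, 0.2036, 0.2379]
tool_rot: [-1.225, 1.569, -2.896]
contact_force: [-1.5, 0.1, -2.2]
opening: 0.0199
```

Run:
```python
from cell import observe,cams
from h import *
for n,(v0,v1,u0,u1) in (("side",(90,190,220,340)),("top",(90,230,110,250))):
    c=cams.read_camera(n);np.savez(n+"6.npz",**c)
    k=6 if n=="side" else 4
    cv2.imwrite(f"pics/{n}6.png",cv2.resize(c["image"][v0:v1,u0:u1,::-1],None,fx=k,fy=k,interpolation=cv2.INTER_CUBIC))
```

```text
(no output)
```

View pics/side6.png

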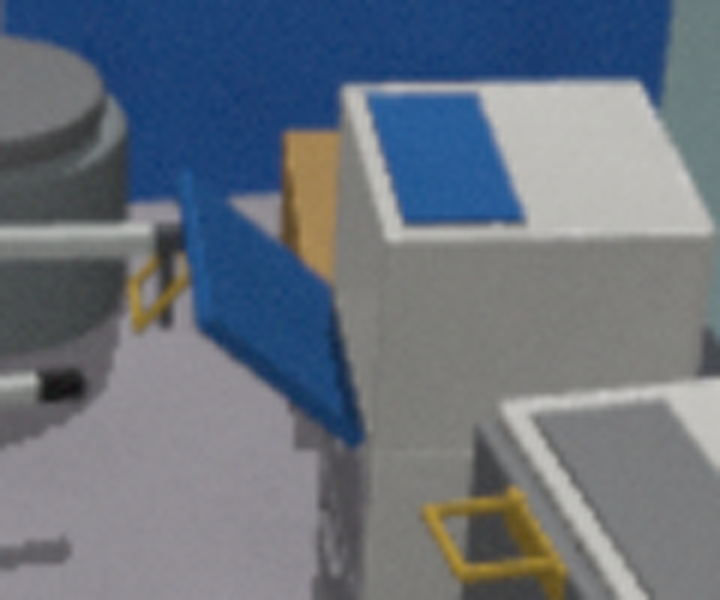

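View pics/top6.png

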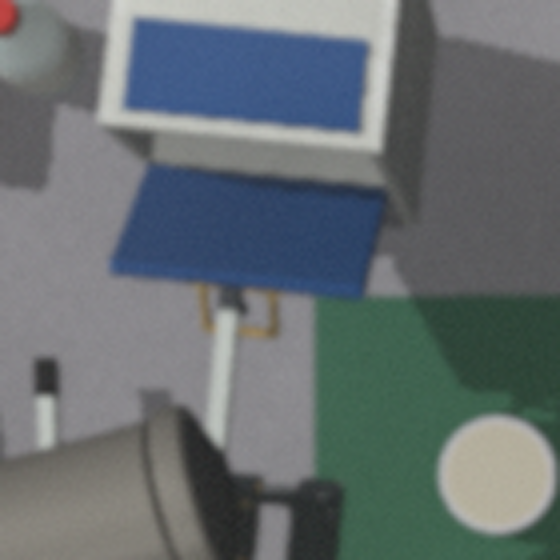

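The hatch is at about 0.85 rad and now rests lightly on the hook. I ease off and lift out fast.

Call:
jog_arm(plan=[0,0,0,-1.2,-0.4,0,-1,0,0,0,-3.5,-0.5,0,-1,0,0,0,-7,-0.5,0,-1,0,0,0,-11,-1,0,-1,0,0,0,-13,-3,0,-1,0,0,0,-13,-5,0,-1,0,0,0,-13,-5,0,-1,0,0,0,-13,-5,0,-1])

```text
time: 8.85
tool_pos: [0.4166, 0.2087, 0.3697]
tool_rot: [1.828, 1.569, 0.157]
contact_force: [-0.0, 0.3, -1.8]
opening: 0.02
```

Run:
```python
from cell import observe,cams
from h import *
for n in ("side","top"):
    c=cams.read_camera(n);np.savez(n+"7.npz",**c)
    cv2.imwrite(f"pics/{n}7.png",c["image"][:,:,::-1])
o=observe();print(o["tool_pos"],o["contact_force"],o["opening"])
```

```text
[0.4170258  0.20851338 0.36872086] [ 0.06630267 -0.57052659 -1.46405427] 0.01949798288392787
```

View pics/side7.png

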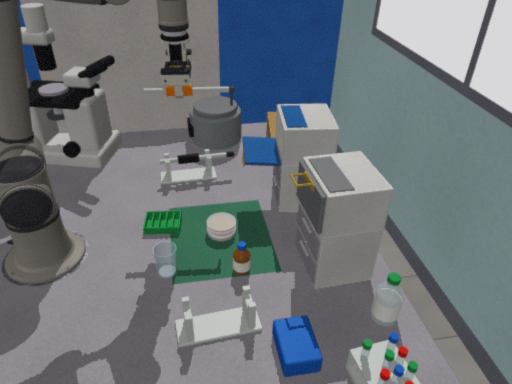

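View pics/top7.png

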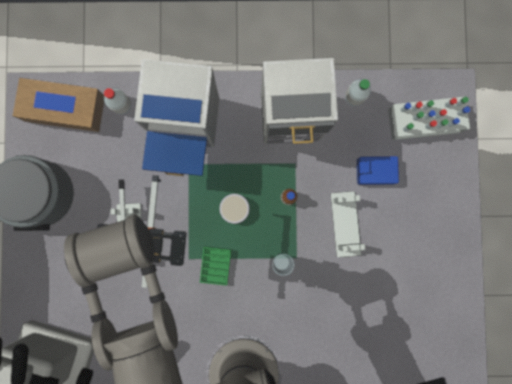

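Call:
jog_arm(plan=[-1,0,0,0,0,5,-1,-2,0,0,0,-1,10,-1,-3,0,0,0,-1,15,-1,-4,0,0,0,-2,20,-1,-5,0,0,0,-2,25,-1,-6,0,0,0,-3,30,-1,-7,0,0,0,-3,35,-1,-8,0,0,0,-3,40,-1,-9,0,0,0,-3,45,-1,-10,0,0,0,-3,49,-1])

```text
time: 9.95
tool_pos: [0.3368, -0.2791, 0.3683]
tool_rot: [-1.849, 1.57, 2.936]
contact_force: [0.5, 0.6, -1.6]
opening: 0.0199
```

Run:
```python
from cell import observe
from h import *
o=observe();print(o["tool_pos"],o["opening"]);print(cmd(o,[.444,-.3192,.17],Rt(.09,-1)))
```

```text
[ 0.33681877 -0.27908778  0.36830881] 0.019868918843840063
[-9.800e-01 -1.000e-02  3.000e-02  1.983e+01  1.041e+01  4.780e+00]
```

Call:
jog_arm(plan=[-1,0,0,0,4,2,-1,-1,0,0,0,8,4,-1,-1,0,0,0,10.4,4.8,-1,-1,0,0,4,10.4,4.8,-1,-1,0,0,8,10.4,4.8,-1,-1,0,0,12,10.4,4.8,-1,-1,0,0,16,10.4,4.8,-1,-1,0,0,19.8,10.4,4.8,-1,-1,0,0,19.8,10.4,4.8,-1,-1,0,0,19.8,10.4,4.8,-1])

```text
time: 10.95
tool_pos: [0.4451, -0.3167, 0.1709]
tool_rot: [-2.305, 1.57, 2.499]
contact_force: [1.2, 0.1, -0.5]
opening: 0.0197
```

Run:
```python
from cell import observe,cams
from h import *
for n,(v0,v1,u0,u1) in (("side",(220,360,140,300)),("top",(160,280,300,400))):
    c=cams.read_camera(n);np.savez(n+"8.npz",**c)
    k=4
    cv2.imwrite(f"pics/{n}8.png",cv2.resize(c["image"][v0:v1,u0:u1,::-1],None,fx=k,fy=k,interpolation=cv2.INTER_CUBIC))
c=np.load("side8.npz");cv2.imwrite("pics/side8h.png",c["image"][80:240,200:400,::-1].repeat(3,0).repeat(3,1))
o=observe();print(o["tool_pos"],o["opening"]);print(cmd(o,[.444,-.3192,.058],Rt(.09,-1)))
```

```text
[ 0.44594186 -0.31733676  0.1728753 ] 0.019882858910580933
[ 0.08  0.17 -0.14 11.49 -0.24  0.13]
```

View pics/side8.png

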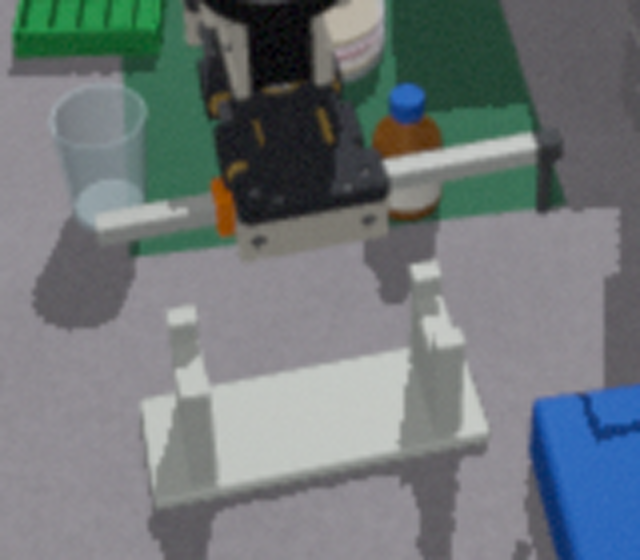

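View pics/top8.png

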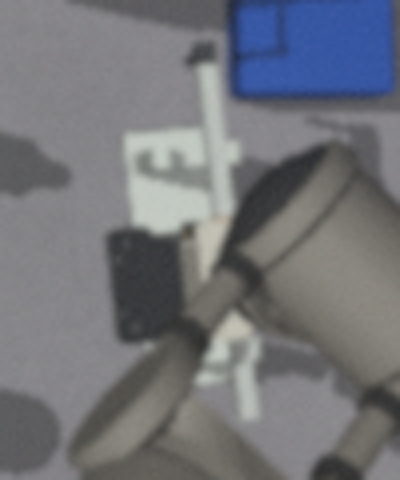

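View pics/side8h.png

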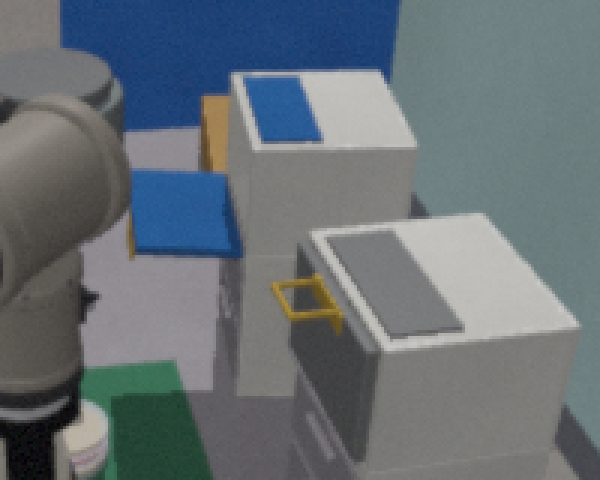

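Run:
```python
from h import *
g=np.array([.4459,-.3173,.1915]);c,s=np.cos(.09),np.sin(.09)
for d,dz,nm in((150,4,"head"),(-100,0,"rear"),(150,-50,"tip")):
    P=g+[d/1000*c,d/1000*s,dz/1000]; print(nm,np.round(proj("top8.npz",P),1),np.round(proj("side8.npz",P),1))
print("seen head top",203/4+300-.4,55/4+160-.4,"side",548/4+140-.4,145/4+220-.4)
print("seen rear top",251/4+300,418/4+160,"side",100/4+140,228/4+220); print("tip side",542/4+140,210/4+220)
```

```text
head [351.6 172.6] [276.  253.2]
rear [361.6 264. ] [163.1 275. ]
tip [347.5 174.6] [274.8 270.5]
seen head top 350.35 173.35 side 276.6 255.85
seen rear top 362.75 264.5 side 165.0 277.0
tip side 275.5 272.5
```

The pole shows no slip: predicted and seen ends agree within 1–2 px. The blue hatch is open and the grey one shut. I lower the pole into the saddles.

Call:
jog_arm(plan=[0,0,0,3,-0.2,0.1,-1,0,0,0,6,-0.2,0.1,-1,0,0,0,8,-0.2,0.1,-1,0,0,0,9.5,-0.2,0.1,-1,0,0,0,10.5,-0.2,0.1,-1,0,0,0,11,-0.2,0.1,-1,0,0,0,11.4,-0.2,0.1,-1,0,0,0,11.4,-0.2,0.1,-1])

```text
time: 11.85
tool_pos: [0.4436, -0.3179, 0.0578]
tool_rot: [0.691, 1.568, -0.788]
contact_force: [-0.3, -0.0, -1.7]
opening: 0.0198
```

Run:
```python
from cell import observe,cams
from h import *
for n,(v0,v1,u0,u1) in (("side",(220,360,140,300)),):
    c=cams.read_camera(n);np.savez(n+"9.npz",**c)
    k=4
    cv2.imwrite(f"pics/{n}9.png",cv2.resize(c["image"][v0:v1,u0:u1,::-1],None,fx=k,fy=k,interpolation=cv2.INTER_CUBIC))
o=observe();print(o["tool_pos"],o["contact_force"])
```

```text
[ 0.44355222 -0.31783373  0.05769936] [ 0.6626762  -0.73663279 -0.0364963 ]
```

View pics/side9.png

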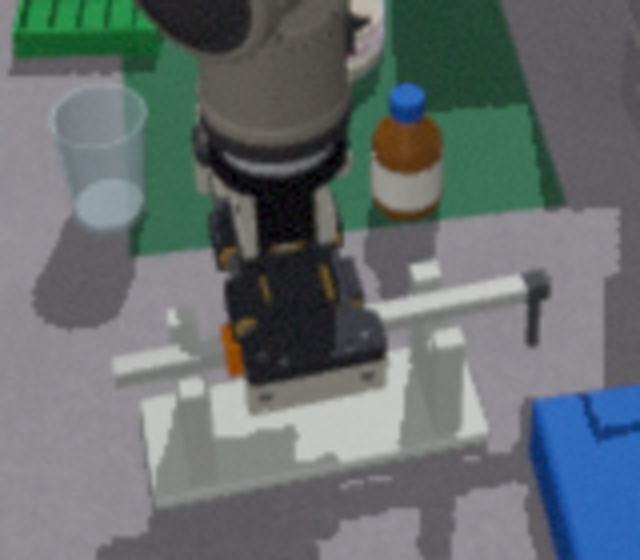

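The bar lies between the cheeks of both saddles. I open and retreat upwards.

Call:
jog_arm(plan=[0,0,0,0,0,0,-0.3,0,0,0,0,0,0,0.2,0,0,0,0,0,0,0.6,0,0,0,0,0,0,1,0,0,0,0,0,0,1,0,0,0,0,0,0,1,0,0,0,0,0,0,1,0,0,0,0,0,0,1])

```text
time: 12.7
tool_pos: [0.4429, -0.3173, 0.0567]
tool_rot: [-0.78, 1.571, -2.259]
contact_force: [-0.3, -0.6, 0.6]
opening: 0.0791
```

Call:
jog_arm(plan=[0,0,0,-1,0,0,1,0,0,0,-3,0,0,1,0,0,0,-6,0,0,1,0,0,0,-10,0,0,1,0,0,0,-14,0,0,1,0,0,0,-18,0,0,1,0,0,0,-20,-5,0,1,0,0,0,-20,-8,0,1,0,0,0,-20,-8,0,1])

```text
time: 13.6
tool_pos: [0.3606, -0.3248, 0.2587]
tool_rot: [0.099, 1.569, -1.383]
contact_force: [-0.3, -0.2, -1.1]
opening: 0.092
```

Run:
```python
from cell import observe,cams
from h import *
I=[]
for n in("side","top"):
    c=cams.read_camera(n);np.savez(n+"10.npz",**c);cv2.imwrite(f"pics/{n}10.png",c["image"][:,:,::-1])
o=observe();print(o["tool_pos"],o["opening"],o["contact_force"])
```

```text
[ 0.36311648 -0.3247442   0.25769083] 0.09194080422019886 [ 0.92239211 -0.69319469 -0.18776599]
```

View pics/side10.png

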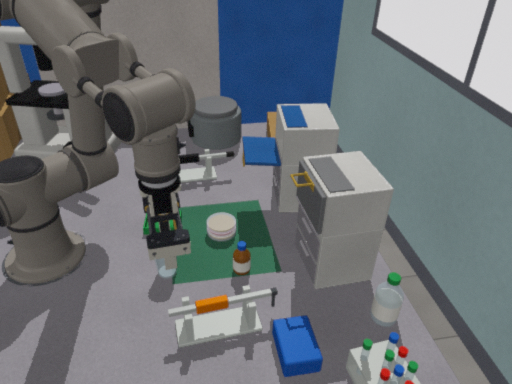

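View pics/top10.png

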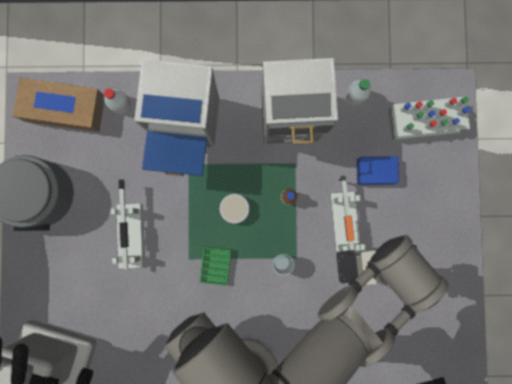

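Run:
```python
from h import *
for n in("side0.npz","side10.npz","top0.npz","top10.npz"):
    h=cv2.cvtColor(np.load(n)["image"],cv2.COLOR_RGB2HSV)
    m=((h[...,0]<15)&(h[...,1]>150)&(h[...,2]>120)).astype(np.uint8)
    k,l,st,ce=cv2.connectedComponentsWithStats(m)
    print(n,[(ce[i].round(1),st[i,4]) for i in range(1,k) if st[i,4]>60 and st[i,1]>200])
for n,b in(("side10.npz",(130,170,235,290)),("top10.npz",(128,185,130,215)),("side8.npz",(130,170,235,290))):
    I=np.load(n)["image"];h=cv2.cvtColor(I,cv2.COLOR_RGB2HSV)[b[0]:b[1],b[2]:b[3]]
    m=((h[...,0]>100)&(h[...,0]<125)&(h[...,1]>120)).astype(np.uint8)
    c=max(cv2.findContours(m,0,1)[0],key=cv2.contourArea)+[b[2],b[0]]
    print(n,cv2.approxPolyDP(c,2.5,True)[:,0].tolist())
I=np.load("side10.npz")["image"]
cv2.imwrite("pics/end.png",cv2.resize(I[100:200,220:340,::-1],None,fx=6,fy=6,interpolation=cv2.INTER_CUBIC))
```

```text
side0.npz [(array([402.6, 351.1]), np.int32(77)), (array([384.8, 373.8]), np.int32(85))]
side10.npz [(array([402.6, 351.2]), np.int32(77)), (array([384.8, 373.8]), np.int32(86))]
top0.npz [(array([349.7, 227.9]), np.int32(112))]
top10.npz [(array([348.9, 228.2]), np.int32(112))]
side10.npz [[243, 137], [246, 163], [280, 164], [273, 138]]
top10.npz [[148, 132], [144, 168], [202, 173], [204, 138]]
side8.npz [[244, 137], [246, 163], [280, 164], [273, 138]]
```

View pics/end.png

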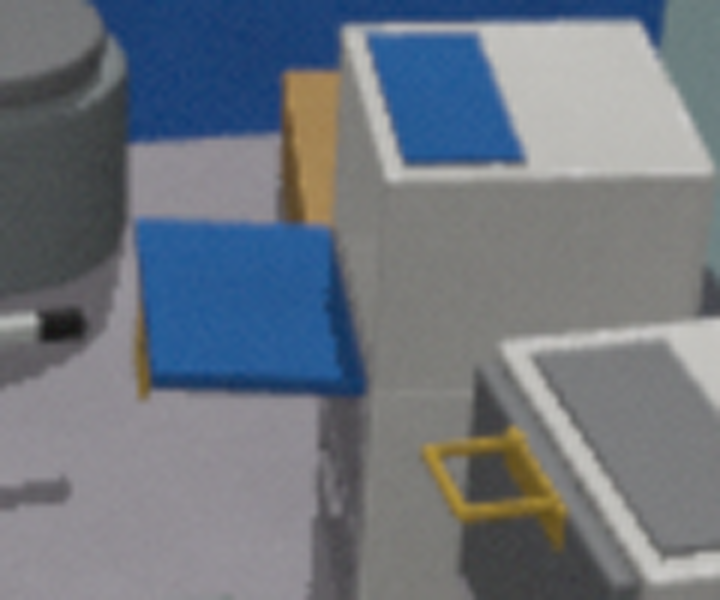

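Run:
```python
from h import *
for a,b in(((144,168),(243,137)),((202,173),(246,163)),((148,132),(273,138)),((204,138),(280,164))): print(tri("top10.npz",a,"side10.npz",b))
from cell import robot
print(robot.hand_in())
```

```text
(array([0.61544852, 0.26651857, 0.18603687]), np.float64(0.002360898930902141))
(array([0.59917119, 0.10705138, 0.18290829]), np.float64(0.00021425296003245206))
(array([0.71640523, 0.25758066, 0.17883592]), np.float64(0.0009083758751057606))
(array([0.70124823, 0.10189607, 0.17240673]), np.float64(0.004819629664673064))
the job is handed in; nothing more can be done
None
```

I took the hook pole from its rest, hooked the brass eye and pulled the blue hatch down. I then laid the pole back in its own rest, let go, backed off and handed in. The clock was at about 13.7 s of the 56 s.

**Last checks:**
- **Blue hatch:** it lies nearly level. The outer edge corners measured 183–186 mm up and the hinge edge 172–179 mm. It had not moved between the last two side views.
- **Grey hatch:** it looks unmoved and shut in the pictures.
- **Hook pole:** the orange handle in the top view is within 1 px (about 3 mm) of where it started. The bar lies between the cheeks with the hook hanging down. I judged the angle and seat height by eye only.
- **Gripper:** it is open and clear above the rest, with no contact force beyond sensor noise.

**What failed or disagreed:**
- The colour-mask comparison of the handle gave nothing in the side views, because the filter missed it in both. I compared that view by eye instead.
- While measuring the eye, the rays from the two cameras missed each other by up to 5 mm. The loop's depth also came out 37 mm where about 42 mm was expected. The pin still went in cleanly.

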